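# Fetch the sample tin from behind the reagents

## Robot

A 6-joint arm with a two-finger parallel gripper is mounted at the origin on the work surface. World frame = base frame: x ahead of the robot, y to its left, z up, the work surface at z = 0. Lengths are in m, angles in rad, forces in N, time in s.
With the tool pointing down it reaches from about 0.325 to 0.775 m from the base axis. Payload 5.5 kg.
Tool frame: the origin (TCP) lies at the very end of the fingers, on their centre line; the grasp point (between the pads) lies 19 mm behind it; z points along the fingers, y is the line along which they close (so a half turn about z gives the same grasp; the last joint's range is limited). The gripper opens to 88 mm and grips with 3 to 60 N. Pads are 20 mm wide; open, the fingers measure 115 mm over their backs; the gripper's body (75 mm by 178 mm) begins 61 mm behind the grasp point.
Start: joints at [1.192, 0.091, 1.231, -0, 1.82, -0.057], TCP at [0.19, 0.569, 0.223] pointing down, gripper open.
Joint ranges: [-2.87, 2.87], [-0.86, 2.18], [0.17, 2.46], [-1.51, 4.65], [0.06, 2.69], [-2.65, 2.65]. Speed limits (rad/s): [2.57, 2.57, 3.01, 3.14, 3.14, 3.14].

## Interface

Orientations are given as a unit quaternion [x, y, z, w].
In Python, from plant import robot gives the robot as it stands.
- The arm moves only by the tool move_arm, never from a script. Its argument "motion" is text: rows parted by semicolons, each of 4 numbers parted by spaces: the shift along the tool's x, y, z in units of 50 mm (1.0 is 50 mm), then the turn about the tool's z in units of 8 degrees (1.0 is 8 degrees). In form: tx ty tz spin; .... A call has exactly 5 rows; each row shifts and turns the commanded pose from where the row before left it, along the tool's axes as they then stand; what a row does not reach is not made up. A row lasts 1/10 s, in which the tool goes at most 50 mm and 8.59 degrees, less where a joint would pass 70% of its speed; a pose out of reach is approached as far as the arm can. A call is refused whole if a number of a shift passes 1 or a number of a turn 1, either way. A call with a gripper value outside its range is refused whole. "claw" is the finger opening in mm, from 0 to 87.8, set as the call begins (left out, the last holds). The fingers move at their own pace and stop on an object; "squeeze" is the grip in N (left out, the last holds). Time passes only in rows, so rows that do not move let the fingers close, or fill a call up. It gives the time, the measured TCP pose, the force, the opening and the grip force at its end, in the units of the state.
- robot.get_obs(): the state, without advancing time (a new reading comes with each control period).
- robot.snapshot(name): name is "side" or "top" or "wrist"; returns a dict with "color" (420x560x3 uint8, blue, green, red), "range_z" (420x560 float32, m along the optical axis (not along the pixel's ray), 0 where there is no reading), "K" (3x3 intrinsics, pixels), "R" (3x3) and "t" (3): a world point X has camera coordinates R X + t; the wrist camera has in their place "tool_from_camera" (4x4, takes a point from camera to tool coordinates, whose origin is the TCP and whose axes are the flange's). Camera axes: x right, y down, z forward; pixel columns grow to the right and rows downward; lengths in m; the calibration is good to about 2 mm. A picture is of the moment at which its call begins: read the wrist's pose just before it.
- robot.close_job(): hands the job in; it is judged then, once.
Trained networks look in the newest picture that a camera, given by its name, has taken for a name from the list of things; names that differ only in an ending like _2 or _b are one class to them, and where a whole thing is asked for, a point or a joint stands for the part that bears it (a point fixed in the world has none). Each returns a list of dicts, best first, with "confidence" (0 to 1); they miss things now and then, are a little off and sometimes report something else, mostly with a low value. They report only what shows in the picture. A call takes as long as a camera call. They do not tell look-alikes from the thing itself.
- robot.cut_out(target, camera): "region" (420x560 bool, what is visible of it) and "at" ([row, column] in pixels, amid what is visible of it).
The state is a dict: "t": time; "qpos": joint angles; "joint_vel": joint speeds; "joint_torque": joint torques, N m; "position": TCP position; "tool_rot": TCP orientation; "force": force on the tool from outside, world axes, zero at the start; "moment": the same for the moment, N m; "width": finger opening in m; "grasp_force": force on a finger pad.
Only numpy, scipy, OpenCV 4.12 (cv2) and the standard library are available. Lean on these libraries where they do the work, as an engineer would, in place of code of your own. Each camera call takes 0.05 s, during which the arm holds its last target. There are 200 camera calls.

## Task

Move the three vessels in the front row of the stand (amber bottle, white jar, conical flask) to the empty white tray and stand them all there before touching the small flat metal tin behind them. With all three waiting in the tray, lift out the tin and set it gently, upright, in the middle of the balance's round pan; then return every vessel, upright, to the very place on the stand where it stood at the start, each to its own. Tip nothing over, leave the carton, computer mouse and beaker alone, and leave the tin on the pan.

Things in the scene. Friction and masses are not known exactly. Their poses are not given: they have to be found in the camera images.
- stand: fixed white board 170 (own x) x 280 (own y) mm, top 12 mm above the bench, a lip 30 mm high and 8 mm thick along its far (+x) edge. Origin: centre of its underside. Grey flat pads mark the places: front row at own (x, y) = (-40, -85), (-40, 0), (-40, 85) mm for the three vessels, in any order, each within 3 mm of its pad's centre; behind at (40, 0) mm for the tin. Turned up to 15 degrees.
- tray: fixed shallow white tray, empty at the start: outside 290 (own x) x 140 (own y) x 22 mm high, walls 5 mm, inner floor 5 mm above the bench. Origin: centre of its underside. It lies left or right of the stand, its length roughly away from the robot; the three vessels fit in one row along its length, 85 mm apart.
- balance: fixed white laboratory balance on the other side of the stand, top of housing 62 mm above the bench; round steel pan 120 mm across, its top 73 mm above the bench. Origin: on the pan's axis at bench level. The housing, 180 mm wide in own y, reaches 175 mm from there to own -x (keypad side) and 75 mm to own +x.
- amber_bottle: loose brown glass bottle, standing; straight body 56 mm in diameter from the bottom up to 95 mm, then a shoulder to 110 mm, black screw cap 36 mm in diameter from 110 to 136 mm. Origin: centre of its underside, z up its axis. 0.18 to 0.35 kg. Grip the straight body at 60 to 85 mm height.
- powder_jar: loose white plastic screw-cap jar, standing; body 50 mm in diameter up to 85 mm, grey cap 54 mm in diameter from 85 to 105 mm. Origin: centre of its underside, z up its axis. 0.13 to 0.24 kg. Grip the body or the cap at 55 to 95 mm height.
- flask: loose conical flask of clear glass, standing; base 64 mm in diameter up to 10 mm, cone narrowing to the neck at 75 mm, straight neck 28 mm in diameter from 75 to 118 mm, black rubber stopper (26 mm) up to 132 mm. Origin: centre of its underside, z up its axis. 0.13 to 0.26 kg. Grip the neck at 95 to 110 mm height.
- sample_tin: loose small flat round metal tin, standing behind the front row on the stand; body 52 mm in diameter up to 34 mm, lid 54 mm in diameter from 34 to 44 mm. Origin: centre of its underside, z up its axis. 0.1 to 0.19 kg. Grip it at 24 to 32 mm height, from above, once the row in front is clear.
- carton: bystander: loose small white and blue carton of wipes, 100 x 130 x 60 mm, beyond the stand; leave it alone. Origin: centre of its underside.
- mouse: bystander: loose black computer mouse, 105 x 60 x 34 mm, beyond the stand; leave it alone. Origin: centre of its underside.
- beaker: bystander: loose empty greenish glass beaker, 60 mm in diameter, 70 mm high, beyond the stand; leave it alone. Origin: centre of its underside.
Things that resemble listed ones, but are neither listed nor needed, are in the scene too. What is shaped like the powder_jar but purple is not meant.

How it is judged:
On the way, in this order (a step that is already met when the one before it is completed fails the run):
1. all three vessels stand in the tray, released, while the tin is still in its place (x of amber_bottle in the frame of tray between -0.14 and 0.14 m and y of amber_bottle in the frame of tray between -0.065 and 0.065 m and z of amber_bottle in the frame of tray between -0.003 and 0.014 m and angle between each of amber_bottle, powder_jar, flask's own z axis and vertical below 0.12 rad and linear speed of each of amber_bottle, powder_jar, flask below 0.02 m/s and angular speed of each of amber_bottle, powder_jar, flask below 0.3 rad/s and contact force between the fingers and amber_bottle below 0.2 N and x of powder_jar in the frame of tray between -0.14 and 0.14 m and y of powder_jar in the frame of tray between -0.065 and 0.065 m and z of powder_jar in the frame of tray between -0.003 and 0.014 m and contact force between the fingers and powder_jar below 0.2 N and x of flask in the frame of tray between -0.14 and 0.14 m and y of flask in the frame of tray between -0.065 and 0.065 m and z of flask in the frame of tray between -0.003 and 0.014 m and contact force between the fingers and flask below 0.2 N and distance of sample_tin from where it was at the start of the episode below 0.015 m), for 0.2 s.
2. the tin stands in the middle of the balance pan, released, while the three vessels still stand in the tray (horizontal distance between sample_tin and balance below 0.015 m and z of sample_tin in the frame of balance between 0.068 and 0.08 m and angle between each of sample_tin, amber_bottle, powder_jar, flask's own z axis and vertical below 0.12 rad and linear speed of each of sample_tin, amber_bottle, powder_jar, flask below 0.02 m/s and angular speed of each of sample_tin, amber_bottle, powder_jar, flask below 0.3 rad/s and contact force between the fingers and sample_tin below 0.2 N and x of amber_bottle in the frame of tray between -0.14 and 0.14 m and y of amber_bottle in the frame of tray between -0.065 and 0.065 m and z of amber_bottle in the frame of tray between -0.003 and 0.014 m and contact force between the fingers and amber_bottle below 0.2 N and x of powder_jar in the frame of tray between -0.14 and 0.14 m and y of powder_jar in the frame of tray between -0.065 and 0.065 m and z of powder_jar in the frame of tray between -0.003 and 0.014 m and contact force between the fingers and powder_jar below 0.2 N and x of flask in the frame of tray between -0.14 and 0.14 m and y of flask in the frame of tray between -0.065 and 0.065 m and z of flask in the frame of tray between -0.003 and 0.014 m and contact force between the fingers and flask below 0.2 N), for 0.2 s.
At the end, for the whole second after the job is handed in: the sample tin stands upright on the balance pan within 15 mm of its centre, and each of the three vessels stands upright on the stand within 15 mm of where it stood at the start; all at rest and released (horizontal distance between sample_tin and balance below 0.015 m and z of sample_tin in the frame of balance between 0.068 and 0.08 m and angle between each of sample_tin, amber_bottle, powder_jar, flask's own z axis and vertical below 0.12 rad and linear speed of each of sample_tin, amber_bottle, powder_jar, flask below 0.02 m/s and angular speed of each of sample_tin, amber_bottle, powder_jar, flask below 0.3 rad/s and contact force between the fingers and sample_tin below 0.2 N and distance of each of amber_bottle, powder_jar, flask from where it was at the start of the episode below 0.015 m and contact force between the fingers and amber_bottle below 0.2 N and contact force between the fingers and powder_jar below 0.2 N and contact force between the fingers and flask below 0.2 N); the robot touches nothing.
It fails at once if a vessel or the tin is tipped by more than 35 degrees (angle between any of amber_bottle, powder_jar, flask, sample_tin's own z axis and vertical above 0.61 rad).
It fails at once if a bystander (carton, mouse, beaker) is moved by more than 20 mm (distance of any of carton, mouse, beaker from where it was at the start of the episode above 0.02 m).
It fails at once if the tin is dropped or pressed hard on the balance (over 40 N) (contact force between sample_tin and balance above 40 N).
It also fails if it takes over 141 s, if anything falls off the work surface, if the arm or the gripper's body presses on something with over 40 N, if the wrist force passes 120 N, or if a joint passes its speed limit or range.

## Working session

There is one attempt and no reset: what is moved stays moved. The work goes in short steps, Python scripts to look and compute and a tool call to move; the robot and the scene stay as the last step left them, time stands still between calls to the robot, and variables do not carry over. Pictures are saved under pics/ and viewed, at most 14 in all, crops included, and the job is handed in when it is done.

Besides the shell and the picture viewer there is one more tool, called after "Emit:" as a command line: name --argument value ..., lists and objects as JSON in quotes. move_arm: Moves the arm, as the interface text tells. Its arguments: {"type":"object","properties":{"motion":{"type":"string"},"claw":{"type":"number"},"squeeze":{"type":"number"}},"required":["motion"]}

```bash
mkdir -p pics; ls; cat > h.py <<'E'
import numpy as np, cv2
from plant import robot
def pts(s):
    z=s["range_z"]; v,u=np.indices(z.shape); K=s["K"]
    c=np.stack([(u-K[0,2])*z/K[0,0],(v-K[1,2])*z/K[1,1],z],-1)
    return (c-s["t"])@s["R"], z>0
E
python3 - <<'E'
from h import *
print(robot.get_obs())
for n in ["top","side"]:
    s=robot.snapshot(n); cv2.imwrite(f"pics/{n}0.png",s["color"]); P,ok=pts(s)
    np.savez(f"{n}0.npz",P=P,ok=ok,c=s["color"])
    print(n,s["K"][0,0],-s["R"].T@s["t"])
    for o in ["stand","tray","balance","amber_bottle","powder_jar","flask","sample_tin","carton","mouse","beaker"]:
        for d in robot.cut_out(o,n):
            m=d["region"]&ok
            if m.sum()<5: print(o,"few");continue
            q=P[m]; print(o,round(d["confidence"],2),np.round(d["at"]),m.sum(),"med",np.median(q,0).round(3),"lo",np.percentile(q,3,0).round(3),"hi",np.percentile(q,97,0).round(3))
E
```

```text
pics
{'t': 0.0, 'qpos': array([ 1.19231202e+00,  9.18734909e-02,  1.23187433e+00,  5.87973710e-06,
        1.81979331e+00, -5.66966823e-02]), 'joint_vel': array([ 0.0001653 , -0.00234272,  0.00066743,  0.00165528,  0.00130253,
       -0.00101396]), 'joint_torque': array([-3.59020487e-04, -4.46467173e+01, -4.06432378e+01,  6.97296672e-02,
        2.97121808e-02, -1.46343255e-04]), 'position': array([0.18964731, 0.56893114, 0.22150464]), 'tool_rot': array([ 1.60199752e-01,  9.87084135e-01, -9.50652048e-04, -2.13099139e-04]), 'force': array([-0.34636298, -0.9907738 ,  0.8203373 ]), 'moment': array([-0.03050102, -0.03407875,  0.0604074 ]), 'grasp_force': 0.0, 'width': 0.08767134028288247}
top 429.8732761399525 [0.4567134  0.00528287 1.04900566]
stand 0.72 [224. 266.] 6390 med [0.598 0.017 0.014] lo [ 0.497 -0.107  0.009] hi [0.677 0.16  0.034]
tray 0.59 [260. 412.] 7379 med [ 0.502 -0.333  0.007] lo [ 0.368 -0.396  0.003] hi [ 0.642 -0.261  0.024]
balance 0.92 [295. 134.] 9457 med [0.434 0.318 0.065] lo [0.32  0.236 0.029] hi [0.553 0.409 0.077]
balance 0.7 [149. 213.] 2625 med [0.766 0.
[... 1920 characters left out ...]
 [ 0.411 -0.125  0.089] lo [ 0.386 -0.134  0.008] hi [ 0.43  -0.09   0.107]
powder_jar 0.65 [193. 197.] 1045 med [0.417 0.046 0.077] lo [0.391 0.039 0.007] hi [0.437 0.081 0.107]
flask 0.71 [237. 244.] 1197 med [ 0.531 -0.065  0.063] lo [ 0.504 -0.081  0.016] hi [ 0.555 -0.042  0.145]
sample_tin 0.75 [214. 290.] 652 med [0.62  0.006 0.055] lo [ 0.596 -0.007  0.014] hi [0.645 0.041 0.058]
carton 0.77 [178. 352.] 2334 med [0.768 0.117 0.06 ] lo [0.723 0.083 0.01 ] hi [0.818 0.208 0.068]
mouse 0.61 [292. 367.] 1492 med [ 0.761 -0.17   0.03 ] lo [ 0.717 -0.193  0.013] hi [ 0.813 -0.138  0.035]
beaker 0.72 [216. 367.] 869 med [ 0.785 -0.012  0.048] lo [ 0.76  -0.034  0.009] hi [0.811 0.021 0.071]
```

View pics/top0.png

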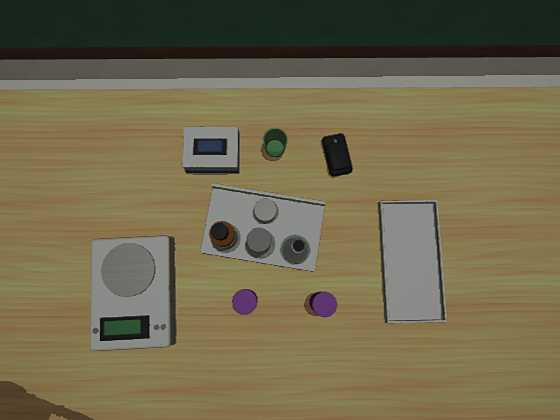

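View pics/side0.png

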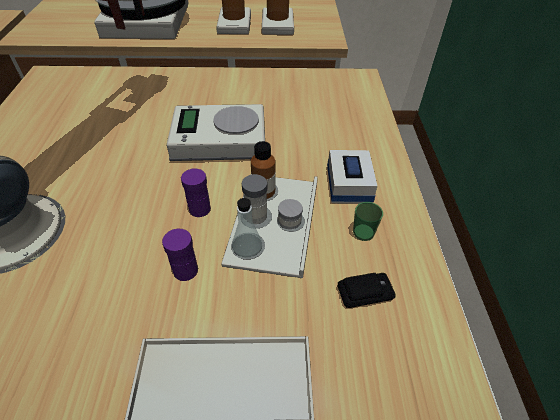

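```bash
cat > m.py <<'E'
from h import *
from scipy.optimize import least_squares
def circ(q,r=None):
    c0=np.r_[q[:,:2].mean(0),r or .03]
    f=lambda p: np.hypot(q[:,0]-p[0],q[:,1]-p[1])-(r or p[2])
    s=least_squares(f,c0,loss="soft_l1",f_scale=.001); return s.x.round(4), np.abs(s.fun).mean().round(4)
E
python3 - <<'E'
from m import *
D={n:np.load(n+"0.npz") for n in ["top","side"]}
def sel(n,x,y,r,z0,z1):
    P=D[n]["P"]; return P[D[n]["ok"]&(np.hypot(P[...,0]-x,P[...,1]-y)<r)&(P[...,2]>z0)&(P[...,2]<z1)]
def top(n,nm,x,y,r,z0,z1):
    q=sel(n,x,y,r,z0,z1); print(n,nm,len(q)); 
    if len(q)<4:return
    b=cv2.minEnclosingCircle((q[:,:2]*1000).astype(np.float32)); print("   mean",q.mean(0).round(4),"enc",np.round(b[0],1),round(b[1],1))
for n in D:
    top(n,"bottle cap",.56,.11,.03,.14,.16)
    top(n,"jar cap",.545,.033,.04,.112,.13)
    top(n,"stopper",.53,-.05,.03,.135,.16)
    top(n,"tin lid",.622,.02,.04,.05,.07)
    top(n,"pan",.49,.32,.09,.0695,.09)
# sides of cylinders in side view
for nm,a,r in [("bottle body",(.56,.11,.045,.03,.10),.028),("jar body",(.546,.032,.04,.03,.09),.025),("jar cap",(.546,.032,.04,.1,.113),.027),("neck",(.53,-.05,.03,.09,.128),.014),("tin",(.622,.02,.04,.02,.044),.026)]:
    q=sel("side",*a); print(nm,len(q)); 
    if len(q)>10: print(circ(q,r))
# rectangles
for n in D:
    P=D[n]["P"];ok=D[n]["ok"]
    # tray rim
    m=ok&(P[...,0]>.3)&(P[...,0]<.7)&(P[...,1]<-.23)&(P[...,1]>-.43)&(P[...,2]>.014)&(P[...,2]<.03)
    print(n,"tray",m.sum(),cv2.minAreaRect((P[m][:,:2]*1000).astype(np.float32)),P[m][:,2].mean())
    m=ok&(P[...,0]>.46)&(P[...,0]<.72)&(P[...,1]<.2)&(P[...,1]>-.2)&(P[...,2]>.007)&(P[...,2]<.018)
    print(n,"stand",m.sum(),cv2.minAreaRect((P[m][:,:2]*1000).astype(np.float32)))
    m=ok&(P[...,0]>.25)&(P[...,0]<.6)&(P[...,1]<.45)&(P[...,1]>.2)&(P[...,2]>.055)&(P[...,2]<.085)
    print(n,"bal",m.sum(),cv2.minAreaRect((P[m][:,:2]*1000).astype(np.float32)), np.histogram(P[m][:,2],np.arange(.055,.086,.003)))
E
```

```text
top bottle cap 229
   mean [0.5625 0.115  0.1497] enc [562.8 115.4] 17.6
top jar cap 471
   mean [0.5467 0.0337 0.1189] enc [547.2  33.7] 26.8
top stopper 115
   mean [ 0.5307 -0.0505  0.1461] enc [530.5 -49.6] 13.3
top tin lid 407
   mean [0.6229 0.0202 0.0579] enc [623.4  20.1] 26.7
top pan 2262
   mean [0.4863 0.3282 0.075 ] enc [483.6 317. ] 72.1
side bottle cap 180
   mean [0.5609 0.111  0.1472] enc [560.5 114.3] 18.8
side jar cap 393
   mean [0.5448 0.0299 0.1171] enc [545.5  32.7] 28.2
side stopper 139
   mean [ 0.529  -0.0536  0.1432] enc [528.6 -51.4] 13.5
side tin lid 384
   mean [0.6212 0.0165 0.056 ] enc [621.6  19. ] 27.7
side pan 958
   mean [0.4849 0.3243 0.0735] enc [484.1 326.7] 61.3
bottle body 285
(array([0.561 , 0.1155, 0.028 ]), np.float64(0.0007))
jar body 300
(array([0.5447, 0.0333, 0.025 ]), np.float64(0.0007))
jar cap 106
(array([0.5447, 0.0335, 0.027 ]), np.float64(0.0008))
neck 179
(array([ 0.5288, -0.0511,  0.014 ]), np.float64(0.0006))
tin 179
(array([0.6211, 0.0199, 0.026 ]), np.float64(0.0007))
top tray 1033 ((504.7176513671875, -330.316650390625), (290
[... 310 characters left out ...]
array([ 103,  431, 2665, 2967,  452,  277, 1299,  669,   18,    0]), array([0.055, 0.058, 0.061, 0.064, 0.067, 0.07 , 0.073, 0.076, 0.079,
       0.082, 0.085]))
side tray 1355 ((502.12335205078125, -328.5807189941406), (290.0220947265625, 136.64581298828125), 0.4218207895755768) 0.020658811749429098
side stand 4105 ((621.5950927734375, -6.7801971435546875), (332.70379638671875, 255.32093811035156), 80.33638000488281)
side bal 3762 ((434.8934326171875, 325.0914611816406), (249.11203002929688, 185.44508361816406), 2.888211250305176) (array([ 143,  314, 1861,  461,   27,  340,  605,   11,    0,    0]), array([0.055, 0.058, 0.061, 0.064, 0.067, 0.07 , 0.073, 0.076, 0.079,
       0.082, 0.085]))
```

Top view: amber bottle at about (235,222), white/grey jar (241,260), flask (249,296), tin (211,266). Tray is at (260,412), balance pan at (270,128), and the purple decoys at (302,244) and (304,324). The side view agrees, and row spacing (84–86 mm) and heights match the spec. Order will be flask, jar, bottle, so each path to the tray is clear.

I'll first square the tool to the world axes (tool x = −x, y = +y), then go above the flask.

Emit:
move_arm --motion "0 0 0 -0.46; 0 0 0 -0.46; 0 0 0 -0.46; 0 0 0 -0.46; 0 0 0 -0.46" --claw 46 --squeeze 15

```text
t: 1.6
position: [0.1898, 0.5692, 0.2226]
tool_rot: [-0.001, 1.0, -0.0, -0.0]
force: [1.0, 1.1, -1.5]
width: 0.0511
grasp_force: 0.0
```

Emit:
move_arm --motion "-0.34 -0.62 0 0; -0.34 -0.62 0 0; -0.34 -0.62 0 0; -0.34 -0.62 0 0; -0.34 -0.62 0 0"

```text
t: 2.1
position: [0.2751, 0.4129, 0.2227]
tool_rot: [0.0, 1.0, 0.0, 0.0]
force: [0.8, 0.2, 0.7]
width: 0.046
grasp_force: 0.0
```

Emit:
move_arm --motion "-0.34 -0.62 0 0; -0.34 -0.62 0 0; -0.34 -0.62 0 0; -0.34 -0.62 0 0; -0.34 -0.62 0 0"

```text
t: 2.6
position: [0.36, 0.2578, 0.2229]
tool_rot: [0.0, 1.0, 0.0, 0.0]
force: [-0.2, 0.7, 0.1]
width: 0.046
grasp_force: 0.0
```

Emit:
move_arm --motion "-0.34 -0.62 0 0; -0.34 -0.62 0 0; -0.34 -0.62 0 0; -0.34 -0.62 0 0; -0.34 -0.62 0 0"

```text
t: 3.1
position: [0.445, 0.1026, 0.2229]
tool_rot: [0.0, 1.0, 0.0, 0.0]
force: [0.0, -0.5, -0.7]
width: 0.0463
grasp_force: 0.0
```

Emit:
move_arm --motion "-0.34 -0.62 0 0; -0.34 -0.62 0 0; -0.34 -0.62 0 0; -0.34 -0.62 0 0; 0 0 0 0"

```text
t: 3.6
position: [0.5133, -0.0232, 0.2218]
tool_rot: [0.002, 1.0, -0.001, -0.001]
force: [-0.5, 1.3, -1.8]
width: 0.046
grasp_force: 0.0
```

Emit:
move_arm --motion "-0.16 -0.28 0 0; -0.16 -0.27 0 0; 0 0 0.4 0; 0 0 0.4 0; 0 0 0.4 0"

```text
t: 4.1
position: [0.5287, -0.0476, 0.1622]
tool_rot: [-0.0, 1.0, -0.0, 0.0]
force: [0.0, 0.7, 0.4]
width: 0.0461
grasp_force: 0.0
```

Emit:
move_arm --motion "0 0 0.4 0; 0 0 0.4 0; 0 0 0.3 0; 0 0 0.19 0; 0 0 0 0"

```text
t: 4.6
position: [0.5278, -0.0473, 0.0968]
tool_rot: [0.0, 1.0, 0.0, -0.001]
force: [-0.1, -0.3, -0.4]
width: 0.0461
grasp_force: 0.0
```

Emit:
move_arm --motion "0 0 0 0; 0 0 0 0; 0 0 0 0; 0 0 0 0; 0 0 0 0" --claw 10 --squeeze 15

```text
t: 5.1
position: [0.529, -0.0478, 0.0993]
tool_rot: [0.0, 1.0, -0.0, 0.001]
force: [0.8, -1.9, 3.3]
width: 0.0273
grasp_force: 15.0
```

Emit:
move_arm --motion "0 0 0 0; 0 0 0 0; 0 0 0 0; 0 0 0 0; 0 0 0 0"

```text
t: 5.6
position: [0.5289, -0.0478, 0.0992]
tool_rot: [0.0, 1.0, -0.0, 0.001]
force: [0.1, -2.0, 5.2]
width: 0.0278
grasp_force: 15.0
```

Emit:
move_arm --motion "0 0 -0.15 0; 0 0 -0.3 0; 0 0 -0.3 0; 0 0 -0.3 0; 0 0 -0.15 0"

```text
t: 6.1
position: [0.5291, -0.0476, 0.1609]
tool_rot: [0.0, 1.0, -0.0, 0.002]
force: [-0.1, -0.6, -0.7]
width: 0.028
grasp_force: 14.9
```

Emit:
move_arm --motion "0.05 -0.15 0 0; 0.1 -0.25 0 0; 0.15 -0.38 0 0; 0.16 -0.4 0 0; 0.16 -0.4 0 0"

```text
t: 6.6
position: [0.496, -0.128, 0.157]
tool_rot: [0.001, 1.0, 0.0, -0.001]
force: [0.3, -0.2, -1.9]
width: 0.0276
grasp_force: 14.9
```

Emit:
move_arm --motion "0.16 -0.4 0 0; 0.16 -0.4 0 0; 0.16 -0.4 0 0; 0.16 -0.4 0 0; 0.16 -0.4 0 0"

```text
t: 7.1
position: [0.4557, -0.2279, 0.157]
tool_rot: [0.001, 1.0, 0.0, -0.001]
force: [-0.8, 0.8, -2.4]
width: 0.0277
grasp_force: 14.9
```

Emit:
move_arm --motion "0.16 -0.4 0 0; 0.16 -0.4 0 0; 0.16 -0.4 0 0; 0.16 -0.4 0 0; 0.15 -0.4 0 0"

```text
t: 7.6
position: [0.416, -0.3277, 0.157]
tool_rot: [0.001, 1.0, 0.001, -0.001]
force: [0.4, 0.3, -2.4]
width: 0.028
grasp_force: 14.9
```

Emit:
move_arm --motion "0.1 -0.25 0 0; 0.05 -0.1 0 0; 0 0 0 0; 0 0 0 0; 0 0 0 0"

```text
t: 8.1
position: [0.4105, -0.3432, 0.1582]
tool_rot: [-0.0, 1.0, 0.0, 0.0]
force: [0.2, -0.4, -1.7]
width: 0.028
grasp_force: 14.9
```

Emit:
move_arm --motion "-0.08 0.14 0 0; -0.08 0.14 0 0; 0 0 0.3 0; 0 0 0.3 0; 0 0 0.3 0"

```text
t: 8.6
position: [0.4178, -0.3295, 0.1109]
tool_rot: [0.0, 1.0, 0.0, -0.001]
force: [0.3, -0.3, -1.7]
width: 0.0278
grasp_force: 14.9
```

Emit:
move_arm --motion "0 0 0.2 0; 0 0 0.1 0; 0 0 0.06 0; 0 0 0 0; 0 0 0 0"

```text
t: 9.1
position: [0.4184, -0.3303, 0.0958]
tool_rot: [0.0, 1.0, -0.0, 0.0]
force: [-0.4, -0.6, -1.6]
width: 0.0276
grasp_force: 14.9
```

Emit:
move_arm --motion "0 0 0.04 0; 0 0 0.03 0; 0 0 0.01 0; 0 0 0 0; 0 0 0 0"

```text
t: 9.6
position: [0.4185, -0.3304, 0.0922]
tool_rot: [0.0, 1.0, -0.001, 0.001]
force: [-0.6, -1.7, 4.5]
width: 0.0277
grasp_force: 15.0
```

Emit:
move_arm --motion "0 0 0 0; 0 0 0 0; 0 0 0 0; 0 0 -0.3 0; 0 0 -0.4 0" --claw 46

```text
t: 10.1
position: [0.4176, -0.3293, 0.1259]
tool_rot: [0.0, 1.0, 0.001, -0.001]
force: [0.1, 1.0, 0.1]
width: 0.0458
grasp_force: 0.0
```

Emit:
move_arm --motion "0 0 -0.5 0; 0 0 -0.5 0; 0 0 -0.5 0; 0 0 -0.4 0; 0 0 0 0" --claw 68

```text
t: 10.6
position: [0.4191, -0.3307, 0.2258]
tool_rot: [0.0, 1.0, -0.002, 0.003]
force: [-1.1, 0.1, -0.3]
width: 0.0674
grasp_force: 0.0
```

Emit:
move_arm --motion "-0.15 0.42 0 0; -0.17 0.5 0 0; -0.17 0.5 0 0; -0.17 0.5 0 0; -0.17 0.5 0 0"

```text
t: 11.1
position: [0.4597, -0.2078, 0.2201]
tool_rot: [0.0, 1.0, 0.0, -0.001]
force: [0.4, -1.5, 0.2]
width: 0.068
grasp_force: 0.0
```

Emit:
move_arm --motion "-0.17 0.5 0 0; -0.17 0.5 0 0; -0.17 0.5 0 0; -0.17 0.5 0 0; -0.17 0.5 0 0"

```text
t: 11.6
position: [0.5022, -0.0828, 0.2201]
tool_rot: [0.0, 1.0, 0.0, -0.001]
force: [0.5, 0.4, -0.2]
width: 0.0678
grasp_force: 0.0
```

Emit:
move_arm --motion "-0.17 0.5 0 0; -0.17 0.5 0 0; -0.17 0.5 0 0; -0.17 0.43 0 0; -0.18 0.43 0 0"

```text
t: 12.1
position: [0.5453, 0.0351, 0.2201]
tool_rot: [0.0, 1.0, 0.0, -0.001]
force: [0.1, -1.3, -0.5]
width: 0.0682
grasp_force: 0.0
```

Emit:
move_arm --motion "0 0 0 0; 0 0 0 0; 0 0 0 0; 0 0 0 0; 0 0 0 0"

```text
t: 12.6
position: [0.5453, 0.0332, 0.2213]
tool_rot: [0.001, 1.0, -0.0, 0.0]
force: [0.2, -0.0, -0.4]
width: 0.0682
grasp_force: 0.0
```

Emit:
move_arm --motion "0 0 0.3 0; 0 0 0.4 0; 0 0 0.4 0; 0 0 0.4 0; 0 0 0.4 0"

```text
t: 13.1
position: [0.5449, 0.0337, 0.1241]
tool_rot: [0.001, 1.0, -0.0, -0.001]
force: [0.6, 0.1, 0.9]
width: 0.0679
grasp_force: 0.0
```

Emit:
move_arm --motion "0 0 0.4 0; 0 0 0.3 0; 0 0 0.09 0; 0 0 0 0; 0 0 0 0"

```text
t: 13.6
position: [0.5459, 0.0339, 0.0875]
tool_rot: [0.0, 1.0, -0.0, 0.001]
force: [1.1, -0.4, 0.3]
width: 0.0682
grasp_force: 0.0
```

Emit:
move_arm --motion "0 0 0 0; 0 0 0 0; 0 0 0 0; 0 0 0 0; 0 0 0 0" --claw 30

```text
t: 14.1
position: [0.5459, 0.0341, 0.0876]
tool_rot: [0.0, 1.0, 0.0, 0.001]
force: [0.1, 0.1, 4.9]
width: 0.0538
grasp_force: 15.0
```

Emit:
move_arm --motion "0 0 0 0; 0 0 0 0; 0 0 0 0; 0 0 0 0; 0 0 0 0"

```text
t: 14.6
position: [0.546, 0.0341, 0.0876]
tool_rot: [0.0, 1.0, 0.0, 0.001]
force: [-0.1, 0.2, 5.0]
width: 0.0538
grasp_force: 15.0
```

Emit:
move_arm --motion "0 0 -0.15 0; 0 0 -0.3 0; 0 0 -0.3 0; 0 0 -0.3 0; 0 0 -0.15 0"

```text
t: 15.1
position: [0.5462, 0.0339, 0.1495]
tool_rot: [0.0, 1.0, -0.0, 0.002]
force: [-0.1, -0.2, -1.9]
width: 0.0535
grasp_force: 15.0
```

Emit:
move_arm --motion "0.04 -0.15 0 0; 0.04 -0.25 0 0; 0.04 -0.4 0 0; 0.04 -0.4 0 0; 0.04 -0.4 0 0"

```text
t: 15.6
position: [0.5344, -0.0477, 0.1454]
tool_rot: [0.001, 1.0, -0.0, -0.001]
force: [-0.1, -0.9, -1.2]
width: 0.0533
grasp_force: 15.0
```

Emit:
move_arm --motion "0.04 -0.4 0 0; 0.04 -0.4 0 0; 0.04 -0.4 0 0; 0.04 -0.4 0 0; 0.04 -0.4 0 0"

```text
t: 16.1
position: [0.5242, -0.1477, 0.1454]
tool_rot: [0.001, 1.0, 0.0, -0.001]
force: [-0.7, 0.5, -0.6]
width: 0.0535
grasp_force: 15.0
```

Emit:
move_arm --motion "0.04 -0.4 0 0; 0.04 -0.4 0 0; 0.04 -0.4 0 0; 0.04 -0.4 0 0; 0.04 -0.4 0 0"

```text
t: 16.6
position: [0.514, -0.2476, 0.1453]
tool_rot: [0.001, 1.0, 0.0, -0.001]
force: [0.8, 0.6, -1.7]
width: 0.0539
grasp_force: 15.0
```

Emit:
move_arm --motion "0.05 -0.4 0 0; 0.05 -0.4 0 0; 0.05 -0.4 0 0; 0.05 -0.3 0 0; 0.05 -0.17 0 0"

```text
t: 17.1
position: [0.5016, -0.331, 0.1456]
tool_rot: [0.001, 1.0, 0.0, -0.001]
force: [-0.7, 0.6, -1.7]
width: 0.0535
grasp_force: 15.0
```

Emit:
move_arm --motion "0 0 0 0; 0 0 0.2 0; 0 0 0.3 0; 0 0 0.3 0; 0 0 0.25 0"

```text
t: 17.6
position: [0.5022, -0.3284, 0.0915]
tool_rot: [-0.0, 1.0, 0.001, -0.001]
force: [-0.4, -0.7, -1.4]
width: 0.0536
grasp_force: 15.0
```

Emit:
move_arm --motion "0 0 0.15 0; 0 0 0.06 0; 0 0 0 0; 0 0 0 0; 0 0 0 0"

```text
t: 18.1
position: [0.5031, -0.3298, 0.0846]
tool_rot: [0.0, 1.0, -0.0, 0.001]
force: [-0.3, 0.2, -2.3]
width: 0.054
grasp_force: 15.0
```

Emit:
move_arm --motion "0 0 0.04 0; 0 0 0.03 0; 0 0 0.01 0; 0 0 0 0; 0 0 0 0"

```text
t: 18.6
position: [0.503, -0.3297, 0.0806]
tool_rot: [0.0, 1.0, -0.0, 0.001]
force: [-1.1, 1.7, 5.5]
width: 0.054
grasp_force: 15.0
```

Emit:
move_arm --motion "0 0 0 0; 0 0 0 0; 0 0 0 0; 0 0 -0.3 0; 0 0 -0.4 0" --claw 68

```text
t: 19.1
position: [0.502, -0.3291, 0.1142]
tool_rot: [0.0, 1.0, 0.001, -0.001]
force: [1.0, 0.3, 0.2]
width: 0.068
grasp_force: 0.0
```

Emit:
move_arm --motion "0 0 -0.5 0; 0 0 -0.5 0; 0 0 -0.5 0; 0 0 -0.4 0; 0 0 -0.3 0" --claw 76

```text
t: 19.6
position: [0.5029, -0.3297, 0.2276]
tool_rot: [0.0, 1.0, -0.001, 0.001]
force: [-0.6, -0.4, 0.3]
width: 0.0758
grasp_force: 0.0
```

Emit:
move_arm --motion "-0.06 0.3 0 0; -0.06 0.4 0 0; -0.06 0.5 0 0; -0.06 0.5 0 0; -0.06 0.5 0 0"

```text
t: 20.1
position: [0.5175, -0.2174, 0.2232]
tool_rot: [0.0, 1.0, 0.001, -0.001]
force: [1.0, -1.0, -0.2]
width: 0.0761
grasp_force: 0.0
```

Emit:
move_arm --motion "-0.06 0.5 0 0; -0.06 0.5 0 0; -0.06 0.5 0 0; -0.06 0.5 0 0; -0.06 0.5 0 0"

```text
t: 20.6
position: [0.5323, -0.0924, 0.2233]
tool_rot: [0.0, 1.0, 0.0, -0.001]
force: [0.2, -0.1, 0.7]
width: 0.0759
grasp_force: 0.0
```

Emit:
move_arm --motion "-0.06 0.5 0 0; -0.06 0.5 0 0; -0.06 0.5 0 0; -0.06 0.5 0 0; -0.06 0.5 0 0"

```text
t: 21.1
position: [0.5471, 0.0325, 0.2233]
tool_rot: [0.0, 1.0, 0.0, -0.001]
force: [0.4, 0.8, 0.4]
width: 0.0759
grasp_force: 0.0
```

Emit:
move_arm --motion "-0.06 0.5 0 0; -0.06 0.5 0 0; -0.06 0.4 0 0; -0.06 0.3 0 0; -0.03 0 0 0"

```text
t: 21.6
position: [0.5609, 0.1175, 0.2236]
tool_rot: [-0.001, 1.0, 0.0, -0.001]
force: [-0.1, -1.2, -0.9]
width: 0.076
grasp_force: 0.0
```

Emit:
move_arm --motion "0 0 0 0; 0 0 0 0; 0 0 0 0; 0 0 0 0; 0 0 0 0"

```text
t: 22.1
position: [0.5615, 0.115, 0.2248]
tool_rot: [0.001, 1.0, 0.0, 0.0]
force: [-0.1, -0.1, -0.2]
width: 0.0763
grasp_force: 0.0
```

```bash
python3 - <<'E'
from m import *
s=robot.snapshot("top"); cv2.imwrite("pics/top1.png",s["color"]); P,ok=pts(s)
def sel(x,y,r,z0,z1):return P[ok&(np.hypot(P[...,0]-x,P[...,1]-y)<r)&(P[...,2]>z0)&(P[...,2]<z1)]
for a in [(.418,-.33,.04,.128,.16),(.503,-.33,.05,.1,.12)]:
    q=sel(*a); print(len(q),q.mean(0).round(4))
print(robot.get_obs()["position"])
E
```

```text
129 [ 0.4206 -0.3319  0.1382]
507 [ 0.5036 -0.328   0.1112]
[0.56149899 0.11507397 0.22475642]
```

View pics/top1.png

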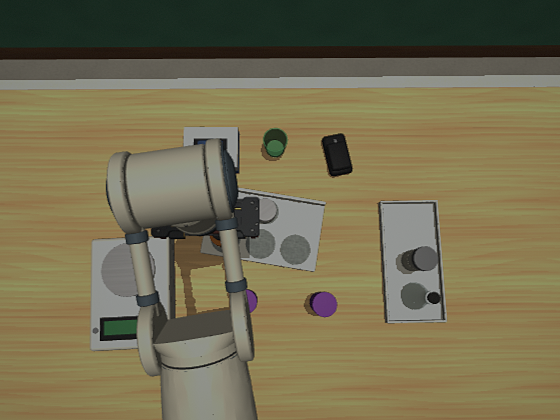

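Flask (297,433) and jar (258,425) stand upright in the tray. The gripper is over the bottle.

Emit:
move_arm --motion "0 0 0.3 0; 0 0 0.4 0; 0 0 0.4 0; 0 0 0.4 0; 0 0 0.4 0"

```text
t: 22.65
position: [0.561, 0.1154, 0.1275]
tool_rot: [0.0, 1.0, -0.0, -0.001]
force: [0.1, 1.5, 0.8]
width: 0.0763
grasp_force: 0.0
```

Emit:
move_arm --motion "0 0 0.4 0; 0 0 0.3 0; 0 0 0.25 0; 0 0 0.14 0; 0 0 0 0"

```text
t: 23.15
position: [0.561, 0.1154, 0.074]
tool_rot: [0.0, 1.0, -0.0, -0.001]
force: [-0.3, -1.1, 0.4]
width: 0.0759
grasp_force: 0.0
```

Emit:
move_arm --motion "0 0 0 0; 0 0 0 0; 0 0 0 0; 0 0 0 0; 0 0 0 0" --claw 30 --squeeze 20

```text
t: 23.65
position: [0.562, 0.1157, 0.0762]
tool_rot: [0.0, 1.0, 0.0, 0.001]
force: [-0.5, 1.1, 3.7]
width: 0.0555
grasp_force: 20.0
```

Emit:
move_arm --motion "0 0 0 0; 0 0 0 0; 0 0 0 0; 0 0 0 0; 0 0 0 0"

```text
t: 24.15
position: [0.562, 0.1157, 0.0762]
tool_rot: [0.0, 1.0, 0.0, 0.001]
force: [-0.7, 1.5, 5.2]
width: 0.055
grasp_force: 20.0
```

Emit:
move_arm --motion "0 0 -0.15 0; 0 0 -0.3 0; 0 0 -0.3 0; 0 0 -0.3 0; 0 0 -0.15 0"

```text
t: 24.65
position: [0.5623, 0.1155, 0.138]
tool_rot: [0.0, 1.0, 0.0, 0.002]
force: [-0.5, -0.7, -2.1]
width: 0.0554
grasp_force: 20.0
```

Emit:
move_arm --motion "0 0 0 0; 0 0 0 0; 0 0 0 0; 0 0 0 0; 0 0 0 0"

```text
t: 25.15
position: [0.5612, 0.1154, 0.1344]
tool_rot: [0.0, 1.0, -0.0, -0.001]
force: [0.3, 0.3, -0.8]
width: 0.0555
grasp_force: 20.0
```

Emit:
move_arm --motion "-0.03 -0.2 0 0; -0.03 -0.3 0 0; -0.03 -0.4 0 0; -0.03 -0.5 0 0; -0.03 -0.5 0 0"

```text
t: 25.65
position: [0.5689, 0.0184, 0.1351]
tool_rot: [0.001, 1.0, -0.0, 0.0]
force: [0.5, -0.2, -1.8]
width: 0.0557
grasp_force: 20.0
```

Emit:
move_arm --motion "-0.03 -0.5 0 0; -0.03 -0.5 0 0; -0.03 -0.5 0 0; -0.03 -0.5 0 0; -0.03 -0.5 0 0"

```text
t: 26.15
position: [0.576, -0.107, 0.1352]
tool_rot: [0.001, 1.0, -0.0, 0.0]
force: [1.1, 0.0, -2.1]
width: 0.0553
grasp_force: 20.0
```

Emit:
move_arm --motion "-0.03 -0.5 0 0; -0.03 -0.5 0 0; -0.03 -0.5 0 0; -0.03 -0.5 0 0; -0.03 -0.5 0 0"

```text
t: 26.65
position: [0.5831, -0.232, 0.1351]
tool_rot: [0.001, 1.0, -0.0, -0.0]
force: [0.1, 0.5, -2.2]
width: 0.0553
grasp_force: 20.0
```

Emit:
move_arm --motion "-0.03 -0.5 0 0; -0.03 -0.5 0 0; -0.02 -0.5 0 0; 0 -0.4 0 0; 0 -0.1 0 0"

```text
t: 27.15
position: [0.5864, -0.3329, 0.1345]
tool_rot: [0.002, 1.0, -0.0, -0.0]
force: [-0.2, 0.5, -1.6]
width: 0.0554
grasp_force: 20.0
```

Emit:
move_arm --motion "0 0 0 0; 0 0 0.2 0; 0 0 0.3 0; 0 0 0.3 0; 0 0 0.25 0"

```text
t: 27.65
position: [0.5871, -0.3284, 0.0799]
tool_rot: [-0.0, 1.0, 0.001, -0.001]
force: [0.3, -1.0, -2.1]
width: 0.0553
grasp_force: 20.0
```

Emit:
move_arm --motion "0 0 0.15 0; 0 0 0.06 0; 0 0 0 0; 0 0 0 0; 0 0 0 0"

```text
t: 28.15
position: [0.5881, -0.3298, 0.0732]
tool_rot: [0.0, 1.0, -0.0, 0.001]
force: [-0.1, 0.5, -1.7]
width: 0.0555
grasp_force: 20.0
```

Emit:
move_arm --motion "0 0 0.04 0; 0 0 0.03 0; 0 0 0.01 0; 0 0 0 0; 0 0 0 0"

```text
t: 28.65
position: [0.588, -0.3296, 0.0691]
tool_rot: [0.0, 1.0, -0.0, 0.001]
force: [-0.6, 0.7, 4.6]
width: 0.0553
grasp_force: 20.0
```

Emit:
move_arm --motion "0 0 0 0; 0 0 0 0; 0 0 0 0; 0 0 -0.3 0; 0 0 -0.4 0" --claw 74

```text
t: 29.15
position: [0.587, -0.3291, 0.1025]
tool_rot: [0.0, 1.0, 0.001, -0.001]
force: [0.4, -0.0, 0.1]
width: 0.074
grasp_force: 0.0
```

Emit:
move_arm --motion "0 0 -0.5 0; 0 0 -0.5 0; 0 0 -0.5 0; 0 0 -0.5 0; 0 0 -0.2 0"

```text
t: 29.65
position: [0.5884, -0.33, 0.2179]
tool_rot: [0.0, 1.0, -0.002, 0.002]
force: [-0.5, -0.3, 0.7]
width: 0.0739
grasp_force: 0.0
```

Emit:
move_arm --motion "-0.03 0.3 0 0; -0.04 0.4 0 0; -0.04 0.5 0 0; -0.04 0.5 0 0; -0.04 0.5 0 0"

```text
t: 30.15
position: [0.5967, -0.2165, 0.2109]
tool_rot: [-0.0, 1.0, 0.001, -0.002]
force: [0.7, 0.2, -0.3]
width: 0.0741
grasp_force: 0.0
```

Emit:
move_arm --motion "-0.04 0.5 0 0; -0.04 0.5 0 0; -0.04 0.5 0 0; -0.04 0.5 0 0; -0.04 0.5 0 0"

```text
t: 30.65
position: [0.6064, -0.0915, 0.2109]
tool_rot: [-0.0, 1.0, 0.001, -0.002]
force: [-0.1, 0.2, -0.5]
width: 0.074
grasp_force: 0.0
```

Emit:
move_arm --motion "-0.04 0.5 0 0; -0.04 0.5 0 0; -0.04 0.5 0 0; -0.04 0.4 0 0; -0.04 0.3 0 0"

```text
t: 31.15
position: [0.6163, 0.0185, 0.2112]
tool_rot: [-0.001, 1.0, 0.0, -0.002]
force: [0.3, 0.2, -0.6]
width: 0.0739
grasp_force: 0.0
```

Emit:
move_arm --motion "-0.04 0.1 0 0; -0.04 0 0 0; -0.02 0 0 0; 0 0 0 0; 0 0 0 0"

```text
t: 31.65
position: [0.6224, 0.0196, 0.2131]
tool_rot: [0.001, 1.0, -0.0, -0.0]
force: [-0.1, -1.3, -0.7]
width: 0.0741
grasp_force: 0.0
```

```bash
python3 - <<'E'
from m import *
print(robot.get_obs()["position"])
s=robot.snapshot("side"); cv2.imwrite("pics/side1.png",s["color"]); P,ok=pts(s)
def sel(x,y,r,z0,z1):return P[ok&(np.hypot(P[...,0]-x,P[...,1]-y)<r)&(P[...,2]>z0)&(P[...,2]<z1)]
q=sel(.622,.02,.04,.02,.044); print(len(q),circ(q,.026))
q=sel(.588,-.33,.04,.03,.09); print(len(q),circ(q,.028))
E
```

```text
[0.62244301 0.01956512 0.21309434]
168 (array([0.6212, 0.02  , 0.026 ]), np.float64(0.0006))
491 (array([ 0.5864, -0.3302,  0.028 ]), np.float64(0.0003))
```

View pics/side1.png

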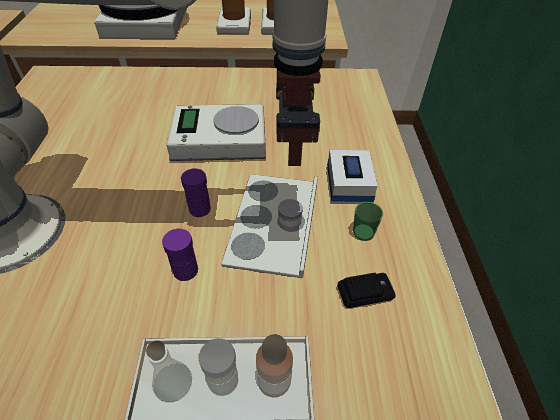

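Flask, jar and bottle stand in the tray at (375,170), (365,220) and (365,273). The tin is untouched at (210,290), under the gripper. I'll descend and take it.

Emit:
move_arm --motion "0 0 0.3 0; 0 0 0.4 0; 0 0 0.4 0; 0 0 0.4 0; 0 0 0.4 0"

```text
t: 32.2
position: [0.6219, 0.0202, 0.116]
tool_rot: [0.001, 1.0, -0.0, -0.001]
force: [-0.1, -0.1, -0.3]
width: 0.0744
grasp_force: 0.0
```

Emit:
move_arm --motion "0 0 0.4 0; 0 0 0.4 0; 0 0 0.3 0; 0 0 0.2 0; 0 0 0.2 0"

```text
t: 32.7
position: [0.6223, 0.0203, 0.0424]
tool_rot: [0.0, 1.0, -0.0, -0.0]
force: [0.1, 0.4, 0.6]
width: 0.0739
grasp_force: 0.0
```

Emit:
move_arm --motion "0 0 0.2 0; 0 0 0.15 0; 0 0 0.08 0; 0 0 0 0; 0 0 0 0"

```text
t: 33.2
position: [0.6227, 0.0204, 0.0221]
tool_rot: [0.0, 1.0, -0.0, 0.0]
force: [0.9, -0.3, -0.4]
width: 0.0741
grasp_force: 0.0
```

Emit:
move_arm --motion "0 0 0 0; 0 0 0 0; 0 0 0 0; 0 0 0 0; 0 0 0 0" --claw 30 --squeeze 15

```text
t: 33.7
position: [0.6226, 0.0205, 0.0221]
tool_rot: [0.0, 1.0, 0.0, 0.0]
force: [-0.9, 0.5, 2.0]
width: 0.0533
grasp_force: 15.0
```

Emit:
move_arm --motion "0 0 0 0; 0 0 0 0; 0 0 0 0; 0 0 0 0; 0 0 0 0"

```text
t: 34.2
position: [0.6226, 0.0206, 0.022]
tool_rot: [0.0, 1.0, 0.0, 0.0]
force: [-0.8, 1.7, 4.0]
width: 0.054
grasp_force: 15.0
```

Emit:
move_arm --motion "0 0 -0.2 0; 0 0 -0.3 0; 0 0 -0.4 0; 0 0 -0.4 0; 0 0 -0.4 0"

```text
t: 34.7
position: [0.6223, 0.0203, 0.1082]
tool_rot: [0.0, 1.0, -0.0, 0.0]
force: [-0.1, -0.3, -1.9]
width: 0.0536
grasp_force: 15.0
```

Emit:
move_arm --motion "0 0 -0.4 0; 0 0 -0.4 0; 0 0 -0.3 0; 0 0 0 0; 0.05 0.1 0 0"

```text
t: 35.2
position: [0.62, 0.025, 0.1614]
tool_rot: [0.001, 1.0, -0.0, -0.0]
force: [-0.0, -0.9, -2.6]
width: 0.0539
grasp_force: 15.0
```

Emit:
move_arm --motion "0.1 0.2 0 0; 0.15 0.35 0 0; 0.2 0.45 0 0; 0.2 0.45 0 0; 0.2 0.45 0 0"

```text
t: 35.7
position: [0.5759, 0.1226, 0.1607]
tool_rot: [-0.0, 1.0, 0.0, -0.001]
force: [0.2, -1.2, -1.0]
width: 0.0536
grasp_force: 15.0
```

Emit:
move_arm --motion "0.2 0.45 0 0; 0.2 0.45 0 0; 0.2 0.45 0 0; 0.2 0.45 0 0; 0.2 0.45 0 0"

```text
t: 36.2
position: [0.5256, 0.2351, 0.1608]
tool_rot: [-0.0, 1.0, -0.0, -0.001]
force: [1.0, 1.0, -1.3]
width: 0.0535
grasp_force: 15.0
```

Emit:
move_arm --motion "0.2 0.45 0 0; 0.2 0.45 0 0; 0.2 0.4 0 0; 0.15 0.3 0 0; 0.05 0.13 0 0"

```text
t: 36.7
position: [0.4859, 0.3213, 0.1611]
tool_rot: [-0.001, 1.0, -0.0, -0.001]
force: [-1.3, 0.1, -2.7]
width: 0.0538
grasp_force: 15.0
```

Emit:
move_arm --motion "0 0 0 0; 0 0 0 0; 0 0 0 0; 0 0 0 0; 0 0 0 0"

```text
t: 37.2
position: [0.488, 0.319, 0.1617]
tool_rot: [0.001, 1.0, -0.0, 0.0]
force: [-0.2, -0.1, -1.9]
width: 0.0532
grasp_force: 15.0
```

Emit:
move_arm --motion "0.03 0.08 0 0; 0.02 0.08 0 0; 0 0 0.2 0; 0 0 0.3 0; 0 0 0.3 0"

```text
t: 37.7
position: [0.4848, 0.3274, 0.1197]
tool_rot: [0.0, 1.0, -0.0, -0.0]
force: [-0.3, -0.1, -1.4]
width: 0.0536
grasp_force: 15.0
```

Emit:
move_arm --motion "0 0 0.3 0; 0 0 0.2 0; 0 0 0.14 0; 0 0 0.06 0; 0 0 0 0"

```text
t: 38.2
position: [0.4851, 0.3275, 0.0864]
tool_rot: [0.0, 1.0, -0.0, -0.0]
force: [-1.9, 0.2, -2.6]
width: 0.0535
grasp_force: 15.0
```

Emit:
move_arm --motion "0 0 0 0; 0 0 0.01 0; 0 0 0.01 0; 0 0 0.01 0; 0 0 0 0"

```text
t: 38.7
position: [0.4851, 0.3275, 0.0852]
tool_rot: [0.0, 1.0, 0.0, 0.0]
force: [0.1, 0.2, -2.1]
width: 0.0535
grasp_force: 15.0
```

Emit:
move_arm --motion "0 0 0.01 0; 0 0 0.01 0; 0 0 0.01 0; 0 0 0 0; 0 0 0 0"

```text
t: 39.2
position: [0.4851, 0.3275, 0.0836]
tool_rot: [0.0, 1.0, -0.0, -0.0]
force: [-0.2, -0.1, -2.1]
width: 0.0533
grasp_force: 15.0
```

Emit:
move_arm --motion "0 0 0.01 0; 0 0 0 0; 0 0 0 0; 0 0 0 0; 0 0 0 0"

```text
t: 39.7
position: [0.4851, 0.3275, 0.0831]
tool_rot: [0.0, 1.0, -0.0, -0.0]
force: [-0.2, -0.1, -2.0]
width: 0.0538
grasp_force: 15.0
```

Emit:
move_arm --motion "0 0 0.01 0; 0 0 0.01 0; 0 0 0 0; 0 0 0 0; 0 0 0 0"

```text
t: 40.2
position: [0.4852, 0.3276, 0.083]
tool_rot: [0.0, 1.0, 0.0, 0.0]
force: [-3.3, -1.8, 5.4]
width: 0.0534
grasp_force: 15.0
```

Emit:
move_arm --motion "0 0 0 0; 0 0 0 0; 0 0 0 0; 0 0 0 0; 0 0 0 0"

```text
t: 40.7
position: [0.4852, 0.3275, 0.083]
tool_rot: [0.0, 1.0, 0.0, 0.0]
force: [-2.8, -2.1, 5.1]
width: 0.0538
grasp_force: 15.0
```

Emit:
move_arm --motion "0 0 0 0; 0 0 0 0; 0 0 0 0; 0 0 0 0; 0 0 -0.2 0" --claw 74

```text
t: 41.2
position: [0.4843, 0.327, 0.0905]
tool_rot: [0.0, 1.0, -0.001, -0.001]
force: [-0.2, -0.7, 0.1]
width: 0.0739
grasp_force: 0.0
```

Emit:
move_arm --motion "0 0 -0.4 0; 0 0 -0.5 0; 0 0 -0.5 0; 0 0 -0.5 0; 0 0 -0.5 0"

```text
t: 41.7
position: [0.4851, 0.3275, 0.2141]
tool_rot: [0.0, 1.0, 0.0, 0.0]
force: [0.2, 0.2, 0.2]
width: 0.0741
grasp_force: 0.0
```

Emit:
move_arm --motion "-0.05 -0.3 0 0; -0.05 -0.4 0 0; -0.08 -0.5 0 0; -0.08 -0.5 0 0; -0.08 -0.5 0 0"

```text
t: 42.2
position: [0.5019, 0.2156, 0.211]
tool_rot: [0.0, 1.0, -0.0, -0.001]
force: [0.1, -0.2, 0.2]
width: 0.0743
grasp_force: 0.0
```

Emit:
move_arm --motion "-0.08 -0.5 0 0; -0.08 -0.5 0 0; -0.08 -0.5 0 0; -0.08 -0.5 0 0; -0.08 -0.5 0 0"

```text
t: 42.7
position: [0.5216, 0.0905, 0.2111]
tool_rot: [0.001, 1.0, -0.0, -0.001]
force: [0.5, -0.2, -0.8]
width: 0.0743
grasp_force: 0.0
```

Emit:
move_arm --motion "-0.08 -0.5 0 0; -0.08 -0.5 0 0; -0.08 -0.5 0 0; -0.08 -0.5 0 0; -0.08 -0.5 0 0"

```text
t: 43.2
position: [0.5413, -0.0344, 0.211]
tool_rot: [0.001, 1.0, -0.0, -0.001]
force: [-0.0, 0.0, -0.2]
width: 0.0739
grasp_force: 0.0
```

Emit:
move_arm --motion "-0.08 -0.5 0 0; -0.08 -0.5 0 0; -0.08 -0.5 0 0; -0.08 -0.5 0 0; -0.08 -0.5 0 0"

```text
t: 43.7
position: [0.561, -0.1593, 0.211]
tool_rot: [0.001, 1.0, 0.0, -0.001]
force: [-0.4, 0.4, 0.2]
width: 0.0739
grasp_force: 0.0
```

Emit:
move_arm --motion "-0.08 -0.5 0 0; -0.08 -0.5 0 0; -0.06 -0.5 0 0; 0 -0.5 0 0; 0 -0.4 0 0"

```text
t: 44.2
position: [0.5717, -0.2795, 0.2108]
tool_rot: [0.001, 1.0, 0.0, -0.001]
force: [0.4, -0.6, 0.5]
width: 0.0739
grasp_force: 0.0
```

Emit:
move_arm --motion "0 -0.04 0 0; 0 0 0 0; 0 0 0 0; 0 0 0 0; 0 0 0 0"

```text
t: 44.7
position: [0.573, -0.2786, 0.2124]
tool_rot: [-0.0, 1.0, -0.0, 0.0]
force: [-0.3, -0.3, 0.4]
width: 0.0739
grasp_force: 0.0
```

```bash
python3 - <<'E'
from m import *
print(robot.get_obs()["position"])
s=robot.snapshot("top"); cv2.imwrite("pics/top2.png",s["color"]); P,ok=pts(s)
def sel(x,y,r,z0,z1):return P[ok&(np.hypot(P[...,0]-x,P[...,1]-y)<r)&(P[...,2]>z0)&(P[...,2]<z1)]
q=sel(.485,.327,.05,.105,.135); print(len(q),q.mean(0),q[:,2].min(),q[:,2].max())
# pan annulus: contour of pan pixels
m=ok&(np.hypot(P[...,0]-.485,P[...,1]-.327)<.075)&(P[...,2]>.0705)
q=P[m]; print(cv2.minEnclosingCircle((q[:,:2]*1000).astype(np.float32)),q[:,:2].mean(0))
E
```

```text
[ 0.57295763 -0.27860199  0.21244605]
520 [0.48583712 0.32462029 0.11854507] 0.10504920935144627 0.12306967774453803
((486.81658935546875, 328.4597473144531), 59.9962043762207) [0.48595034 0.32449733]
```

View pics/top2.png

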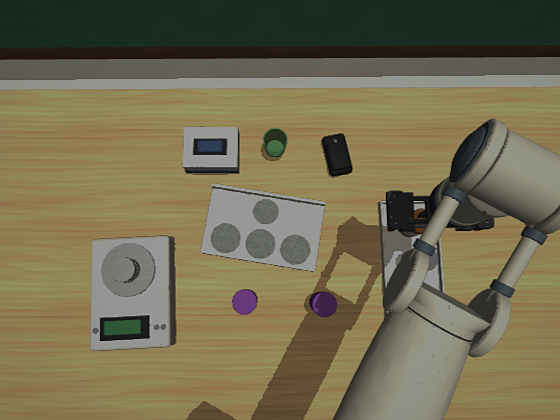

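The tin sits upright in the middle of the pan at (270,128). The gripper is near the tray, 5 cm short of the bottle.

Emit:
move_arm --motion "-0.1 -0.34 0 0; -0.1 -0.34 0 0; -0.1 -0.34 0 0; 0 0 0 0; 0 0 0.2 0"

```text
t: 45.25
position: [0.5882, -0.3304, 0.2034]
tool_rot: [0.0, 1.0, -0.001, 0.001]
force: [0.1, 0.5, 0.2]
width: 0.0742
grasp_force: 0.0
```

Emit:
move_arm --motion "0 0 0.3 0; 0 0 0.4 0; 0 0 0.4 0; 0 0 0.4 0; 0 0 0.4 0"

```text
t: 45.75
position: [0.5871, -0.3291, 0.1049]
tool_rot: [-0.0, 1.0, 0.001, -0.001]
force: [0.3, -0.3, 0.0]
width: 0.0739
grasp_force: 0.0
```

Emit:
move_arm --motion "0 0 0.4 0; 0 0 0.2 0; 0 0 0.14 0; 0 0 0 0; 0 0 0 0"

```text
t: 46.25
position: [0.588, -0.3306, 0.071]
tool_rot: [0.0, 1.0, -0.0, 0.001]
force: [-0.7, 0.1, 1.4]
width: 0.0743
grasp_force: 0.0
```

Emit:
move_arm --motion "0 0 0 0; 0 0 0 0; 0 0 0 0; 0 0 0 0; 0 0 0 0" --claw 30 --squeeze 20

```text
t: 46.75
position: [0.588, -0.3306, 0.071]
tool_rot: [0.0, 1.0, -0.0, 0.001]
force: [-0.4, 0.6, 3.5]
width: 0.0555
grasp_force: 20.0
```

Emit:
move_arm --motion "0 0 0 0; 0 0 0 0; 0 0 0 0; 0 0 0 0; 0 0 0 0"

```text
t: 47.25
position: [0.5881, -0.3305, 0.071]
tool_rot: [0.0, 1.0, -0.0, 0.001]
force: [-0.9, 0.8, 5.7]
width: 0.0555
grasp_force: 20.0
```

Emit:
move_arm --motion "0 0 -0.15 0; 0 0 -0.3 0; 0 0 -0.35 0; 0 0 -0.35 0; 0 0 -0.2 0"

```text
t: 47.75
position: [0.588, -0.331, 0.14]
tool_rot: [0.0, 1.0, -0.001, 0.001]
force: [0.6, 0.3, -2.6]
width: 0.055
grasp_force: 19.9
```

Emit:
move_arm --motion "0 0 0 0; 0 0 0 0; 0 0 0 0; 0 0 0 0; 0 0 0 0"

```text
t: 48.25
position: [0.5874, -0.3304, 0.1367]
tool_rot: [0.0, 1.0, 0.0, -0.001]
force: [-0.5, 0.3, -2.2]
width: 0.0554
grasp_force: 19.9
```

Emit:
move_arm --motion "0 0.2 0 0; 0.03 0.3 0 0; 0.03 0.4 0 0; 0.03 0.5 0 0; 0.03 0.5 0 0"

```text
t: 48.75
position: [0.5815, -0.2334, 0.1378]
tool_rot: [0.0, 1.0, 0.0, 0.0]
force: [0.1, 0.6, -1.8]
width: 0.0556
grasp_force: 19.9
```

Emit:
move_arm --motion "0.03 0.5 0 0; 0.03 0.5 0 0; 0.03 0.5 0 0; 0.03 0.5 0 0; 0.03 0.5 0 0"

```text
t: 49.25
position: [0.5738, -0.1082, 0.1379]
tool_rot: [-0.0, 1.0, 0.0, 0.0]
force: [-0.1, -0.6, -2.5]
width: 0.0551
grasp_force: 19.9
```

Emit:
move_arm --motion "0.03 0.5 0 0; 0.03 0.5 0 0; 0.03 0.5 0 0; 0.03 0.5 0 0; 0.03 0.5 0 0"

```text
t: 49.75
position: [0.5661, 0.0166, 0.1379]
tool_rot: [-0.0, 1.0, 0.0, 0.0]
force: [1.2, -0.1, -1.9]
width: 0.0554
grasp_force: 19.9
```

Emit:
move_arm --motion "0.03 0.5 0 0; 0.03 0.5 0 0; 0.03 0.5 0 0; 0 0.4 0 0; 0 0.12 0 0"

```text
t: 50.25
position: [0.5615, 0.1182, 0.1378]
tool_rot: [-0.001, 1.0, 0.0, 0.0]
force: [0.8, -0.4, -2.1]
width: 0.0556
grasp_force: 19.9
```

Emit:
move_arm --motion "0 0 0 0; 0 0 0 0; 0 0 0 0; 0 0 0 0; 0 0 0 0"

```text
t: 50.75
position: [0.5625, 0.1148, 0.1376]
tool_rot: [0.001, 1.0, -0.0, 0.0]
force: [0.1, -0.4, -1.8]
width: 0.0554
grasp_force: 19.9
```

Emit:
move_arm --motion "0 0 0.15 0; 0 0 0.25 0; 0 0 0.3 0; 0 0 0.25 0; 0 0 0.12 0"

```text
t: 51.25
position: [0.5613, 0.1153, 0.0812]
tool_rot: [0.0, 1.0, -0.0, -0.002]
force: [0.5, 0.5, -1.6]
width: 0.0557
grasp_force: 19.9
```

Emit:
move_arm --motion "0 0 0.03 0; 0 0 0 0; 0 0 0 0; 0 0 0 0; 0 0 0 0"

```text
t: 51.75
position: [0.5628, 0.1155, 0.0833]
tool_rot: [0.0, 1.0, 0.0, 0.001]
force: [0.5, -0.0, -1.9]
width: 0.0554
grasp_force: 19.9
```

Emit:
move_arm --motion "0 0 0.03 0; 0 0 0.03 0; 0 0 0.03 0; 0 0 0 0; 0 0 0 0"

```text
t: 52.25
position: [0.5624, 0.1155, 0.0781]
tool_rot: [0.0, 1.0, 0.0, -0.0]
force: [-0.5, -0.1, -1.4]
width: 0.0555
grasp_force: 19.9
```

Emit:
move_arm --motion "0 0 0.02 0; 0 0 0.02 0; 0 0 0 0; 0 0 0 0; 0 0 0 0"

```text
t: 52.75
position: [0.5631, 0.1156, 0.0779]
tool_rot: [0.0, 1.0, 0.0, 0.001]
force: [-1.3, -0.6, 5.7]
width: 0.0553
grasp_force: 19.9
```

Emit:
move_arm --motion "0 0 0 0; 0 0 0 0; 0 0 0 0; 0 0 -0.3 0; 0 0 -0.4 0" --claw 74

```text
t: 53.25
position: [0.5617, 0.1153, 0.1109]
tool_rot: [0.0, 1.0, -0.0, -0.001]
force: [0.8, -0.2, 0.4]
width: 0.074
grasp_force: 0.0
```

Emit:
move_arm --motion "0 0 -0.5 0; 0 0 -0.5 0; 0 0 -0.5 0; 0 0 -0.4 0; 0 0 -0.2 0"

```text
t: 53.75
position: [0.5631, 0.1155, 0.2197]
tool_rot: [0.0, 1.0, 0.0, 0.002]
force: [-0.8, -1.0, -0.6]
width: 0.0738
grasp_force: 0.0
```

Emit:
move_arm --motion "0.06 -0.3 0 0; 0.06 -0.4 0 0; 0.06 -0.5 0 0; 0.06 -0.5 0 0; 0.06 -0.5 0 0"

```text
t: 54.25
position: [0.5464, 0.0036, 0.2146]
tool_rot: [0.0, 1.0, -0.0, -0.001]
force: [0.1, -0.3, -0.8]
width: 0.0737
grasp_force: 0.0
```

Emit:
move_arm --motion "0.06 -0.5 0 0; 0.06 -0.5 0 0; 0.06 -0.5 0 0; 0.06 -0.5 0 0; 0.06 -0.5 0 0"

```text
t: 54.75
position: [0.5311, -0.1213, 0.2146]
tool_rot: [0.001, 1.0, 0.0, -0.001]
force: [0.6, 0.0, 0.5]
width: 0.0741
grasp_force: 0.0
```

Emit:
move_arm --motion "0.06 -0.5 0 0; 0.06 -0.5 0 0; 0.06 -0.5 0 0; 0.06 -0.5 0 0; 0.06 -0.5 0 0"

```text
t: 55.25
position: [0.5158, -0.2461, 0.2145]
tool_rot: [0.001, 1.0, 0.0, -0.001]
force: [-0.0, 0.6, -0.3]
width: 0.0738
grasp_force: 0.0
```

Emit:
move_arm --motion "0.06 -0.5 0 0; 0.06 -0.5 0 0; 0.06 -0.4 0 0; 0.06 -0.3 0 0; 0.04 0 0 0"

```text
t: 55.75
position: [0.5018, -0.3312, 0.2146]
tool_rot: [0.002, 1.0, 0.0, -0.001]
force: [0.2, 0.5, -0.5]
width: 0.0737
grasp_force: 0.0
```

Emit:
move_arm --motion "0 0 0 0; 0 0 0 0; 0 0 0 0; 0 0 0 0; 0 0 0 0"

```text
t: 56.25
position: [0.5034, -0.329, 0.2163]
tool_rot: [-0.0, 1.0, -0.0, 0.0]
force: [-0.4, -0.6, 0.1]
width: 0.074
grasp_force: 0.0
```

Emit:
move_arm --motion "0 0 0.3 0; 0 0 0.4 0; 0 0 0.4 0; 0 0 0.4 0; 0 0 0.4 0"

```text
t: 56.75
position: [0.5028, -0.3291, 0.1189]
tool_rot: [0.0, 1.0, 0.0, -0.0]
force: [0.7, 0.2, 0.9]
width: 0.0739
grasp_force: 0.0
```

Emit:
move_arm --motion "0 0 0.4 0; 0 0 0.25 0; 0 0 0.14 0; 0 0 0 0; 0 0 0 0"

```text
t: 57.25
position: [0.5035, -0.3297, 0.0824]
tool_rot: [0.0, 1.0, -0.0, 0.0]
force: [-0.5, 0.4, 0.8]
width: 0.0743
grasp_force: 0.0
```

Emit:
move_arm --motion "0 0 0 0; 0 0 0 0; 0 0 0 0; 0 0 0 0; 0 0 0 0" --claw 30 --squeeze 15

```text
t: 57.75
position: [0.5035, -0.3296, 0.0824]
tool_rot: [0.0, 1.0, -0.0, 0.0]
force: [-0.3, 0.8, 2.4]
width: 0.0536
grasp_force: 15.0
```

Emit:
move_arm --motion "0 0 0 0; 0 0 0 0; 0 0 0 0; 0 0 0 0; 0 0 0 0"

```text
t: 58.25
position: [0.5035, -0.3297, 0.0823]
tool_rot: [0.0, 1.0, -0.0, 0.001]
force: [-0.3, 0.4, 6.0]
width: 0.0543
grasp_force: 15.0
```

Emit:
move_arm --motion "0 0 -0.15 0; 0 0 -0.3 0; 0 0 -0.35 0; 0 0 -0.35 0; 0 0 -0.2 0"

```text
t: 58.75
position: [0.5035, -0.3298, 0.1515]
tool_rot: [0.0, 1.0, -0.001, 0.001]
force: [-0.5, 0.2, -1.1]
width: 0.0538
grasp_force: 15.0
```

Emit:
move_arm --motion "0 0 0 0; -0.04 0.2 0 0; -0.04 0.3 0 0; -0.04 0.4 0 0; -0.04 0.4 0 0"

```text
t: 59.25
position: [0.5109, -0.2624, 0.1478]
tool_rot: [0.0, 1.0, 0.001, -0.001]
force: [0.9, -0.6, -0.1]
width: 0.0536
grasp_force: 15.0
```

Emit:
move_arm --motion "-0.05 0.4 0 0; -0.05 0.4 0 0; -0.05 0.4 0 0; -0.05 0.4 0 0; -0.05 0.4 0 0"

```text
t: 59.75
position: [0.5233, -0.1622, 0.148]
tool_rot: [-0.0, 1.0, 0.001, -0.001]
force: [0.5, 1.0, -1.4]
width: 0.0537
grasp_force: 15.0
```

Emit:
move_arm --motion "-0.05 0.4 0 0; -0.05 0.4 0 0; -0.05 0.4 0 0; -0.05 0.4 0 0; -0.05 0.4 0 0"

```text
t: 60.25
position: [0.5356, -0.0623, 0.148]
tool_rot: [-0.0, 1.0, 0.0, -0.001]
force: [0.2, 0.2, -0.9]
width: 0.0538
grasp_force: 15.0
```

Emit:
move_arm --motion "-0.05 0.4 0 0; -0.05 0.4 0 0; -0.05 0.4 0 0; -0.04 0.4 0 0; 0 0.3 0 0"

```text
t: 60.75
position: [0.545, 0.0328, 0.148]
tool_rot: [-0.0, 1.0, 0.0, -0.001]
force: [-0.1, 0.1, -1.0]
width: 0.0537
grasp_force: 15.0
```

Emit:
move_arm --motion "0 0.07 0 0; 0 0 0 0; 0 0 0 0; 0 0 0 0; 0 0 0 0"

```text
t: 61.25
position: [0.5459, 0.0333, 0.1491]
tool_rot: [0.001, 1.0, -0.0, 0.0]
force: [-0.1, 0.0, -1.3]
width: 0.0539
grasp_force: 15.0
```

Emit:
move_arm --motion "0 0 0.15 0; 0 0 0.25 0; 0 0 0.3 0; 0 0 0.25 0; 0 0 0.15 0"

```text
t: 61.75
position: [0.5449, 0.034, 0.0914]
tool_rot: [0.0, 1.0, -0.0, -0.002]
force: [0.1, -0.5, -2.0]
width: 0.0536
grasp_force: 15.0
```

Emit:
move_arm --motion "0 0 0.03 0; 0 0 0.02 0; 0 0 0 0; 0 0 0 0; 0 0 0 0"

```text
t: 62.25
position: [0.5463, 0.034, 0.0923]
tool_rot: [0.0, 1.0, 0.0, 0.001]
force: [-0.2, 0.6, -1.4]
width: 0.0537
grasp_force: 15.0
```

Emit:
move_arm --motion "0 0 0.02 0; 0 0 0.02 0; 0 0 0 0; 0 0 0 0; 0 0 0 0"

```text
t: 62.75
position: [0.5459, 0.034, 0.0896]
tool_rot: [0.0, 1.0, 0.0, -0.0]
force: [-0.1, -0.3, -0.5]
width: 0.0535
grasp_force: 15.0
```

Emit:
move_arm --motion "0 0 0.02 0; 0 0 0.01 0; 0 0 0 0; 0 0 0 0; 0 0 0 0"

```text
t: 63.25
position: [0.5464, 0.034, 0.0894]
tool_rot: [0.0, 1.0, 0.0, 0.001]
force: [-1.8, 0.4, 5.4]
width: 0.0538
grasp_force: 15.0
```

Emit:
move_arm --motion "0 0 0 0; 0 0 0 0; 0 0 0 0; 0 0 -0.3 0; 0 0 -0.4 0" --claw 66

```text
t: 63.75
position: [0.5452, 0.034, 0.1229]
tool_rot: [0.0, 1.0, -0.0, -0.001]
force: [-0.5, -0.7, 0.1]
width: 0.0657
grasp_force: 0.0
```

Emit:
move_arm --motion "0 0 -0.5 0; 0 0 -0.5 0; 0 0 -0.5 0; 0 0 -0.4 0; 0 0 -0.1 0"

```text
t: 64.25
position: [0.5468, 0.034, 0.2273]
tool_rot: [0.0, 1.0, -0.0, 0.003]
force: [0.9, -0.5, -0.7]
width: 0.0656
grasp_force: 0.0
```

Emit:
move_arm --motion "0.1 -0.29 0 0; 0.15 -0.4 0 0; 0.17 -0.5 0 0; 0.17 -0.5 0 0; 0.17 -0.5 0 0" --claw 48

```text
t: 64.75
position: [0.5064, -0.0771, 0.2214]
tool_rot: [0.0, 1.0, 0.0, -0.001]
force: [-0.7, -0.9, -0.1]
width: 0.0481
grasp_force: 0.0
```

Emit:
move_arm --motion "0.17 -0.5 0 0; 0.17 -0.5 0 0; 0.17 -0.5 0 0; 0.17 -0.5 0 0; 0.17 -0.5 0 0"

```text
t: 65.25
position: [0.4636, -0.2019, 0.2214]
tool_rot: [0.001, 1.0, 0.0, -0.001]
force: [-0.1, 0.5, 0.7]
width: 0.0482
grasp_force: 0.0
```

Emit:
move_arm --motion "0.17 -0.5 0 0; 0.17 -0.5 0 0; 0.17 -0.5 0 0; 0.17 -0.4 0 0; 0.17 -0.4 0 0"

```text
t: 65.75
position: [0.4209, -0.3166, 0.2213]
tool_rot: [0.001, 1.0, 0.001, -0.001]
force: [-0.3, 0.7, 0.2]
width: 0.0482
grasp_force: 0.0
```

Emit:
move_arm --motion "0.09 -0.3 0 0; 0 0 0 0; 0 0 0 0; 0 0 0 0; 0 0 0 0"

```text
t: 66.25
position: [0.4185, -0.3297, 0.2232]
tool_rot: [-0.0, 1.0, 0.0, 0.0]
force: [0.1, 0.3, 0.3]
width: 0.0476
grasp_force: 0.0
```

Emit:
move_arm --motion "0 0 0.3 0; 0 0 0.4 0; 0 0 0.4 0; 0 0 0.4 0; 0 0 0.4 0"

```text
t: 66.75
position: [0.4181, -0.3297, 0.1261]
tool_rot: [-0.0, 1.0, 0.0, -0.0]
force: [-0.0, 0.6, 0.3]
width: 0.0479
grasp_force: 0.0
```

Emit:
move_arm --motion "0 0 0.3 0; 0 0 0.25 0; 0 0 0.15 0; 0 0 0 0; 0 0 0 0"

```text
t: 67.25
position: [0.4184, -0.3306, 0.0938]
tool_rot: [0.0, 1.0, -0.0, 0.0]
force: [-0.2, 1.0, -0.7]
width: 0.048
grasp_force: 0.0
```

Emit:
move_arm --motion "0 0 0 0; 0 0 0 0; 0 0 0 0; 0 0 0 0; 0 0 0 0" --claw 10 --squeeze 15

```text
t: 67.75
position: [0.4184, -0.3308, 0.0938]
tool_rot: [0.0, 1.0, -0.001, 0.0]
force: [-0.2, -0.4, 1.9]
width: 0.0279
grasp_force: 15.0
```

Emit:
move_arm --motion "0 0 0 0; 0 0 0 0; 0 0 0 0; 0 0 0 0; 0 0 0 0"

```text
t: 68.25
position: [0.4184, -0.3308, 0.0937]
tool_rot: [0.0, 1.0, -0.001, 0.0]
force: [0.2, -1.5, 5.7]
width: 0.0277
grasp_force: 15.0
```

Emit:
move_arm --motion "0 0 -0.15 0; 0 0 -0.3 0; 0 0 -0.35 0; 0 0 -0.35 0; 0 0 -0.2 0"

```text
t: 68.75
position: [0.4184, -0.3304, 0.1626]
tool_rot: [0.0, 1.0, -0.0, 0.001]
force: [0.7, -0.5, -1.5]
width: 0.0275
grasp_force: 15.0
```

Emit:
move_arm --motion "0 0 0 0; -0.1 0.2 0 0; -0.12 0.3 0 0; -0.16 0.4 0 0; -0.16 0.4 0 0"

```text
t: 69.25
position: [0.4454, -0.2633, 0.1594]
tool_rot: [0.0, 1.0, 0.001, -0.001]
force: [-0.5, 0.0, -2.4]
width: 0.0279
grasp_force: 15.0
```

Emit:
move_arm --motion "-0.16 0.4 0 0; -0.16 0.4 0 0; -0.16 0.4 0 0; -0.16 0.4 0 0; -0.16 0.4 0 0"

```text
t: 69.75
position: [0.4853, -0.163, 0.1595]
tool_rot: [-0.0, 1.0, 0.001, -0.001]
force: [0.4, 0.3, -2.2]
width: 0.0277
grasp_force: 15.0
```

Emit:
move_arm --motion "-0.16 0.4 0 0; -0.16 0.4 0 0; -0.16 0.4 0 0; -0.16 0.4 0 0; -0.16 0.4 0 0"

```text
t: 70.25
position: [0.525, -0.063, 0.1595]
tool_rot: [-0.0, 1.0, 0.0, -0.001]
force: [1.3, -0.3, -1.6]
width: 0.0278
grasp_force: 15.0
```

Emit:
move_arm --motion "-0.07 0.2 0 0; 0 0.12 0 0; 0 0 0 0; 0 0 0 0; 0 0 0 0"

```text
t: 70.75
position: [0.5286, -0.0502, 0.1607]
tool_rot: [0.001, 1.0, -0.0, -0.0]
force: [0.5, 1.0, -2.4]
width: 0.0275
grasp_force: 15.0
```

Emit:
move_arm --motion "0 0 0.15 0; 0 0 0.25 0; 0 0 0.3 0; 0 0 0.25 0; 0 0 0.15 0"

```text
t: 71.25
position: [0.5279, -0.0494, 0.103]
tool_rot: [0.0, 1.0, 0.0, -0.002]
force: [0.7, -0.2, -1.9]
width: 0.0279
grasp_force: 15.0
```

Emit:
move_arm --motion "0 0 0.03 0; 0 0 0.02 0; 0 0 0 0; 0 0 0 0; 0 0 0 0"

```text
t: 71.75
position: [0.5292, -0.0495, 0.1038]
tool_rot: [0.0, 1.0, -0.0, 0.001]
force: [-0.3, -0.4, -1.6]
width: 0.0275
grasp_force: 15.0
```

Emit:
move_arm --motion "0 0 0.02 0; 0 0 0.02 0; 0 0 0 0; 0 0 0 0; 0 0 0 0"

```text
t: 72.25
position: [0.5289, -0.0495, 0.1011]
tool_rot: [0.0, 1.0, -0.0, -0.0]
force: [0.1, 0.8, -2.3]
width: 0.0279
grasp_force: 15.0
```

Last bit down, release, rise, and move aside toward the tray to look.

Emit:
move_arm --motion "0 0 0.02 0; 0 0 0.01 0; 0 0 0 0; 0 0 0 0; 0 0 0 0"

```text
t: 72.75
position: [0.5292, -0.0497, 0.1007]
tool_rot: [0.0, 1.0, -0.0, 0.001]
force: [0.0, -0.1, 6.4]
width: 0.0277
grasp_force: 15.0
```

Emit:
move_arm --motion "0 0 0 0; 0 0 0 0; 0 0 0 0; 0 0 -0.3 0; 0 0 -0.4 0" --claw 46

```text
t: 73.25
position: [0.5282, -0.0493, 0.1344]
tool_rot: [0.0, 1.0, 0.0, -0.001]
force: [0.4, 0.4, 0.3]
width: 0.0464
grasp_force: 0.0
```

Emit:
move_arm --motion "0 0 -0.5 0; 0 0 -0.5 0; 0 0 -0.5 0; 0 0 -0.4 0; 0 0 0 0"

```text
t: 73.75
position: [0.53, -0.0497, 0.2343]
tool_rot: [0.0, 1.0, -0.001, 0.003]
force: [0.2, -0.6, 0.2]
width: 0.0455
grasp_force: 0.0
```

Emit:
move_arm --motion "0.1 -0.4 0 0; 0.1 -0.5 0 0; 0.1 -0.5 0 0; 0.1 -0.5 0 0; 0.1 -0.5 0 0"

```text
t: 74.25
position: [0.5032, -0.1703, 0.2286]
tool_rot: [0.0, 1.0, 0.0, -0.001]
force: [-0.2, -1.5, 0.3]
width: 0.0461
grasp_force: 0.0
```

Emit:
move_arm --motion "0.1 -0.5 0 0; 0.1 -0.5 0 0; 0.1 -0.5 0 0; 0.1 -0.5 0 0; 0 -0.2 0 0"

```text
t: 74.75
position: [0.4828, -0.2811, 0.2285]
tool_rot: [0.001, 1.0, 0.0, -0.001]
force: [0.3, -0.2, 0.1]
width: 0.0459
grasp_force: 0.0
```

```bash
python3 - <<'E'
from m import *
s=robot.snapshot("top"); cv2.imwrite("pics/top3.png",s["color"]); P,ok=pts(s)
def sel(x,y,r,z0,z1):return P[ok&(np.hypot(P[...,0]-x,P[...,1]-y)<r)&(P[...,2]>z0)&(P[...,2]<z1)]
for a in [(.56,.11,.03,.14,.16),(.545,.033,.04,.112,.13),(.53,-.05,.03,.135,.16),(.485,.327,.04,.11,.13)]:
    q=sel(*a); print(len(q),q.mean(0).round(4))
E
```

```text
228 [0.5625 0.1154 0.1497]
479 [0.546  0.0336 0.119 ]
118 [ 0.5308 -0.0507  0.1456]
511 [0.4858 0.325  0.1187]
```

View pics/top3.png

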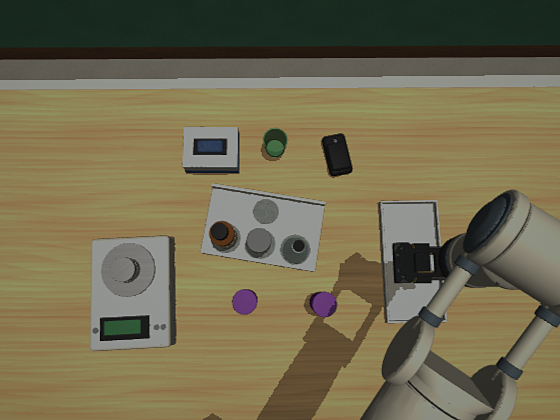

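Bottle (235,222), jar (241,260) and flask (249,296) are back where they started, within about 1 mm. The tin is on the pan at (270,128), and the bystanders haven't moved.

```bash
python3 -c "
from plant import robot
print(robot.close_job())"
```

```text
the job is handed in; nothing more can be done
None
```

The job is handed in, verdict not shown: the last top view had the tin upright near the pan's centre, all three vessels back within about 1 mm of where they started, and the bystanders unmoved (about 75 s of the 141 s used).

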